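# Pyramid of round blanks in the stock cradle

## Robot

A 6-joint arm with a two-finger parallel gripper is mounted at the origin on the work surface; the furniture and walls round the work are solid. World frame = base frame: x ahead of the robot, y to its left, z up, the work surface at z = 0. Lengths are in m, angles in rad, forces in N, time in s.
With the tool pointing down it reaches from about 0.35 to 0.975 m from the base axis. Payload 4.9 kg.
Tool frame: the origin (TCP) lies midway between the tips of the shut fingers; the grasp point (between the pads) lies 19 mm behind it; z points along the fingers, y is the direction in which the jaws open and shut (so a half turn about z gives the same grasp; the last joint's range is limited). The gripper opens to 85 mm and grips with 20 to 120 N. Pads are 22 mm wide; open, the fingers measure 114 mm over their backs; the gripper's body (76 mm by 85 mm) begins 54 mm behind the grasp point. The pads swing forward as they close: fully open they stand 13 mm farther back than shut.
Start: joints at [-1.431, 0.053, 1.613, -0, 1.476, -0.119], TCP at [0.16, -0.604, 0.231] pointing down, gripper open.
Joint ranges: [-3.01, 3.01], [-1.01, 2.22], [0.06, 2.58], [-1.02, 4.17], [0.09, 2.62], [-3.14, 3.14]. Speed limits (rad/s): [2.57, 2.57, 3.14, 3.14, 3.14, 3.14].

## Interface

Orientations are given as a rotation vector (axis times angle).
In Python, from station import ctrl gives the robot as it stands.
- The arm moves only by the shell command python3 -m jog 'ROWS' [FORCE]. ROWS is JSON, one flat list of numbers, 7 for each row, row after row: the opening, from 0 (shut) to 1 (fully open), then the shift along the tool's x, y, z in m, then the turn, a rotation vector about the tool's x, y, z in degrees. A call has 1 to 10 rows; each row shifts and turns the commanded pose from where the row before left it, along the tool's axes as they then stand; what a row does not reach is not made up. A row lasts 1/8 s, in which the tool goes at most 62.5 mm and 10.7 degrees, less where a joint would pass 70% of its speed; a pose out of reach is approached as far as the arm can. A call with a gripper value outside its range is refused whole. The fingers move at their own pace and stop on an object; FORCE is the grip in N (left out, the last holds). Time passes only in rows, so rows that do not move let the fingers close. It gives the time, the measured TCP pose, the force and the opening at its end, in the units of the state.
- ctrl.get_obs(): the state, without advancing time (a new reading comes with each control period).
- ctrl.get_image(name): name is "scene" or "top"; returns a dict with "image" (384x512x3 uint8, blue, green, red), "camera_matrix" (3x3 intrinsics, pixels), "rvec" (rotation vector, rad) and "tvec" (3), from world to camera coordinates, as OpenCV has them. Camera axes: x right, y down, z forward; pixel columns grow to the right and rows downward; lengths in m; the calibration is good to about 2 mm. A picture is of the moment at which its call begins. There is no depth.
- ctrl.finish_job(): hands the job in, once; it reports no verdict.
Trained networks look in a picture, given as the dict that the camera call returned (one of the last four; its "shot" number tells which), for a name from the list of things; names that differ only in an ending like _2 or _b are one class to them, and where a whole thing is asked for, a point or a joint stands for the part that bears it (a point fixed in the world has none). Each returns a list of dicts, best first, with "p" (0 to 1); they miss things now and then, are a little off and sometimes report something else, mostly with a low value. They report only what shows in the picture. A call takes as long as a camera call. They do not tell look-alikes from the thing itself.
- ctrl.boxes_of(target, picture): "box" ([centre column, centre row, width, height] in pixels, round what is visible of it).
The state is a dict: "t": time; "q": joint angles; "dq": joint speeds; "effort": joint torques, N m; "tool_pos": TCP position; "tool_rot": TCP orientation; "contact_force": force on the tool from outside, world axes, zero at the start; "wrist_torque": the same for the moment, N m; "opening": finger opening in m.
Only numpy, scipy, OpenCV 4.12 (cv2) and the standard library are available. Lean on these libraries where they do the work, as an engineer would, in place of code of your own. Each camera call takes 0.05 s, during which the arm holds its last target. There are 200 camera calls.

## Task

Stack the loose aluminium round blanks as a neat pyramid in the steel cradle on the table: first push the cradle's sliding stop in until the three blanks of the bottom row stand tight together, with no gaps, between it and the fixed cheek; then take the three blanks off the sloping wooden rack and saddle two of them side by side in the two hollows of the bottom row and the last one in the hollow on top, all lying parallel and with their ends about level with those below. Set each blank down rather than dropping it, and leave the flat tin and the timber offcut where they stand.

Things in the scene. Friction and masses are not known exactly. Their poses are not given: they have to be found in the camera images.
- cradle: fixed dark steel cradle; origin on the table under the bed's centre; z up, x along the blanks in it, y across the row. Bed 80 (x) by 215 mm (y -87.5 to +127.5), flat top at z = 10 mm, open at both x ends. Fixed cheek: inner face at y = -60 mm, 12 thick, 50 wide, top at z = 46 mm. Sliding stop opposite, at +y. Row closed: bottom blanks' centres at y = -40, 0, 40, z = 30 mm
- stop (a joint): travel (m) of the sliding stop, a plain steel block (50 wide, 12 thick, top 46.5 mm above the table), towards the fixed cheek (cradle -y); 0 = fully out (inner face at y = +90 mm), up to 0.045; about 0.030 when the three blanks touch. Starts at 0 to 0.010. Friction of about 5 N holds it where it is left; push its outer face with more than that
- stop_face (a point): centre of the stop's outer face (looks to cradle +y), 28.5 mm above the table; moves with the stop
- row0_centre (a point): aluminium round blank, 40 mm diameter, 60 mm long, 0.14 to 0.28 kg; the point is its centre, x runs along its axis; one of the three lying loose in the cradle's bottom row (next to the fixed cheek), with gaps between them at the start; stays in the bottom row
- row1_centre (a point): aluminium round blank, 40 mm diameter, 60 mm long, 0.14 to 0.28 kg; the point is its centre, x runs along its axis; one of the three lying loose in the cradle's bottom row (in the middle), with gaps between them at the start; stays in the bottom row
- row2_centre (a point): aluminium round blank, 40 mm diameter, 60 mm long, 0.14 to 0.28 kg; the point is its centre, x runs along its axis; one of the three lying loose in the cradle's bottom row (next to the sliding stop), with gaps between them at the start; stays in the bottom row
- rack: fixed wooden rack, board sloping at 26 degrees, falling along its own +x, its high edge towards the robot; origin on the table under its centre; 200 mm wide in y. The board's top passes 70 mm above the origin. Three lanes at y = -62, 0, +62 mm, each with a blank lying along the slope, held by 5 mm high strips under its flanks and a lip 5 mm high, 5 mm thick at its low end. Free space beyond both ends of each blank
- spare0_centre (a point): aluminium round blank, 40 mm diameter, 60 mm long, 0.14 to 0.28 kg; the point is its centre, x runs along its axis; starts on the rack in the lane at rack y = -62 mm, axis sloping 26 degrees, high end towards the robot, centre 88 mm up. Blanks of a layer touch: in the stack fingers fit only at the ends. Centre height once saddled: 64.6 mm in the hollows of the bottom row (cradle y = -20, +20), 99.3 mm on top (y = 0)
- spare1_centre (a point): aluminium round blank, 40 mm diameter, 60 mm long, 0.14 to 0.28 kg; the point is its centre, x runs along its axis; starts on the rack in the lane at rack y = 0 mm, axis sloping 26 degrees, high end towards the robot, centre 88 mm up. Blanks of a layer touch: in the stack fingers fit only at the ends. Centre height once saddled: 64.6 mm in the hollows of the bottom row (cradle y = -20, +20), 99.3 mm on top (y = 0)
- spare2_centre (a point): aluminium round blank, 40 mm diameter, 60 mm long, 0.14 to 0.28 kg; the point is its centre, x runs along its axis; starts on the rack in the lane at rack y = 62 mm, axis sloping 26 degrees, high end towards the robot, centre 88 mm up. Blanks of a layer touch: in the stack fingers fit only at the ends. Centre height once saddled: 64.6 mm in the hollows of the bottom row (cradle y = -20, +20), 99.3 mm on top (y = 0)
- tin: bystander: shallow open tin, 76 mm diameter, 16 mm high; origin under its centre
- offcut: bystander: timber offcut 40x170x20 mm lying flat, long along its y; origin under its centre
Things that resemble listed ones, but are neither listed nor needed, are in the scene too. What is shaped like the part that bears spare1_centre but black, green or orange is not meant.

How it is judged:
By the outcome, as a careful person would: the job done as asked, in the order asked, and still so for the second after the job is handed in, with the robot touching nothing.
It also fails if it takes over 72 s, if anything falls off the work surface, if the arm or the gripper's body presses on something with over 40 N, if the wrist force passes 120 N, or if a joint passes its speed limit or range.

## Working session

There is one attempt and no reset: what is moved stays moved. The work goes in short steps, Python scripts to look and compute and a shell command to move; the robot and the scene stay as the last step left them, time stands still between calls to the robot, and variables do not carry over. Pictures are saved under pics/ and viewed, about 8 in all and at most 12, crops included, and the job is handed in when it is done.

```bash
mkdir -p pics; ls; cat > h.py <<'E'
import numpy as np, cv2
from station import ctrl
def R(v): return cv2.Rodrigues(np.array(v,float))[0]
def proj(im,P):
    return cv2.projectPoints(np.array(P,float).reshape(-1,3),np.array(im["rvec"],float),np.array(im["tvec"],float),np.array(im["camera_matrix"],float),None)[0].reshape(-1,2)
def ray(im,uv,z):
    K=np.array(im["camera_matrix"]);r=R(im["rvec"]);t=np.array(im["tvec"],float).ravel()
    d=r.T@np.linalg.solve(K,[uv[0],uv[1],1]);c=-r.T@t
    return c+d*(z-c[2])/d[2]
E
python3 - <<'E'
from h import *
o=ctrl.get_obs();print({k:np.round(v,3) for k,v in o.items()})
for n in("scene","top"):
    im=ctrl.get_image(n);cv2.imwrite(f"pics/{n}0.png",cv2.resize(im["image"],None,fx=1.56,fy=1.56,interpolation=cv2.INTER_CUBIC))
    print(n,np.round(im["rvec"],3),np.round(im["tvec"],3),np.round(im["camera_matrix"],1).tolist())
    for t in("cradle","stop_face","row0_centre","rack","spare0_centre","tin","offcut"):
        print(t,[(np.round(b["box"],1).tolist(),round(b["p"],2)) for b in ctrl.boxes_of(t,im)])
E
```

```text
pics
{'t': np.float64(0.0), 'q': array([-1.431,  0.053,  1.614,  0.   ,  1.476, -0.119]), 'dq': array([ 0.002,  0.002,  0.001,  0.   , -0.   , -0.   ]), 'effort': array([-1.0000e-03, -3.9369e+01, -3.7017e+01, -0.0000e+00,  7.0000e-03,
       -0.0000e+00]), 'tool_pos': array([ 0.16 , -0.604,  0.23 ]), 'tool_rot': array([-3.113, -0.405, -0.   ]), 'contact_force': array([ 0.202, -0.071,  0.606]), 'wrist_torque': array([-0.026, -0.014,  0.038]), 'opening': np.float64(0.085)}
scene [ 1.14  -2.104  1.148] [0.249 0.297 1.   ] [[427.9, 0.0, 255.5], [0.0, 427.9, 196.7], [0.0, 0.0, 1.0]]
cradle [([193.5, 230.1, 69.8, 46.6], 0.95), ([221.8, 194.8, 48.7, 17.6], 0.61)]
stop_face []
row0_centre [([209.0, 221.8, 20.4, 19.2], 0.7)]
rack [([272.8, 198.4, 13.9, 19.1], 0.55)]
spare0_centre []
tin [([251.8, 231.1, 21.5, 16.1], 0.74), ([170.1, 237.7, 13.5, 13.6], 0.45)]
offcut [([223.2, 193.7, 47.5, 17.8], 0.74), ([171.7, 239.6, 15.2, 16.4], 0.57)]
top [ 2.114 -2.155  0.159] [-0.013  0.552  1.155] [[379.6, 0.0, 259.6], [0.0, 379.6, 191.1], [0.0, 0.0, 1.0]]
cradle [([196.8, 197.9, 63.7, 28.4], 0.78), ([173.4, 204.0, 5.9, 13.6], 0.3)]
stop_face [([249.4, 225.8, 22.1, 26.3], 0.63), ([174.1, 200.4, 4.2, 17.7], 0.55)]
row0_centre [([214.6, 197.1, 14.9, 15.9], 0.76)]
rack [([318.2, 200.7, 70.4, 29.0], 0.72)]
spare0_centre [([338.4, 192.0, 15.9, 25.0], 0.6)]
tin [([250.2, 224.4, 25.1, 24.1], 0.74)]
offcut [([250.8, 155.2, 50.1, 19.3], 0.73), ([187.7, 199.4, 15.5, 17.5], 0.29)]
```

View pics/top0.png

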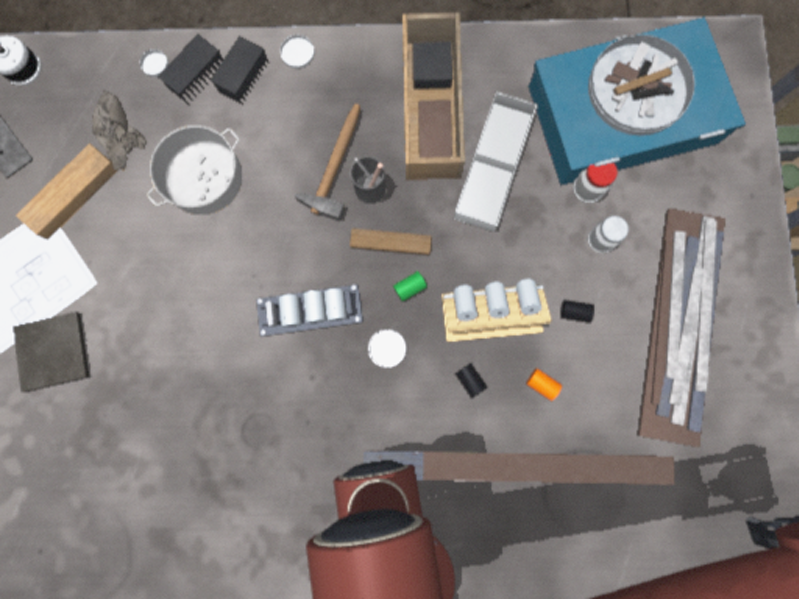

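View pics/scene0.png

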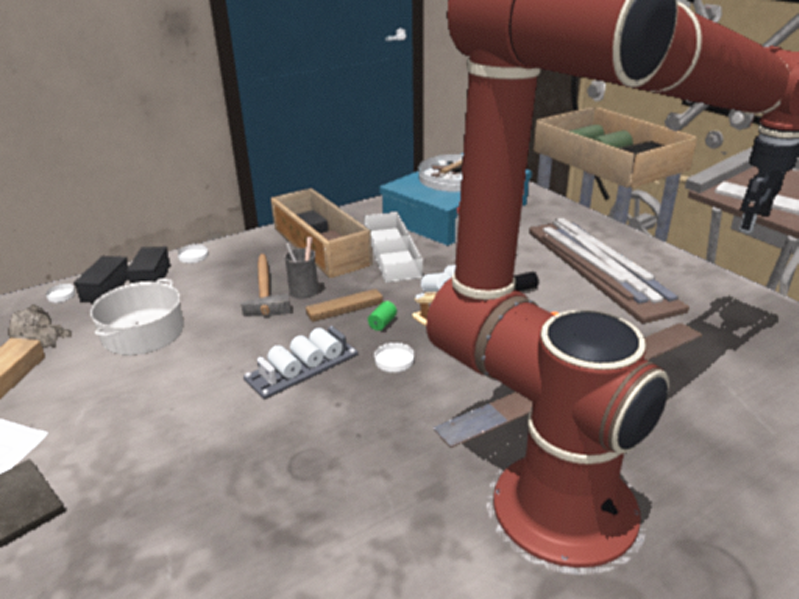

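Both pictures show the cradle (stop on the left, +y) at about (310,310) in the top view, the rack at about (497,312) and the tin at (387,348). The offcut is at (390,242). Next I'll take zoomed crops for an accurate fit.

```bash
cat >> h.py <<'E'
def crop(im,c0,c1,r0,r1,s):
    a=cv2.resize(im["image"][r0:r1,c0:c1],None,fx=s,fy=s,interpolation=cv2.INTER_CUBIC)
    for c in range((c0+9)//10*10,c1,10):
        x=int((c+.5-c0)*s); cv2.line(a,(x,0),(x,6),(0,0,255),1); cv2.putText(a,str(c),(x-10,16),0,.35,(0,0,255),1)
    for r in range((r0+9)//10*10,r1,10):
        y=int((r+.5-r0)*s); cv2.line(a,(0,y),(6,y),(0,0,255),1); cv2.putText(a,str(r),(8,y+4),0,.35,(0,0,255),1)
    return a
E
python3 - <<'E'
from h import *
im=ctrl.get_image("top")
a=crop(im,160,240,180,216,8);b=crop(im,278,358,176,220,8)
cv2.imwrite("pics/c1.png",cv2.resize(np.vstack([a,b]),None,fx=.93,fy=.93) if 0 else np.vstack([a,b])[:600])
print(ray(im,(198,198),.03),ray(im,(318,200),.07),ray(im,(250,224),0))
E
```

```text
[0.53583453 0.17353344 0.03      ] [ 0.51644221 -0.2024685   0.07      ] [0.45196425 0.00986794 0.        ]
```

View pics/c1.png

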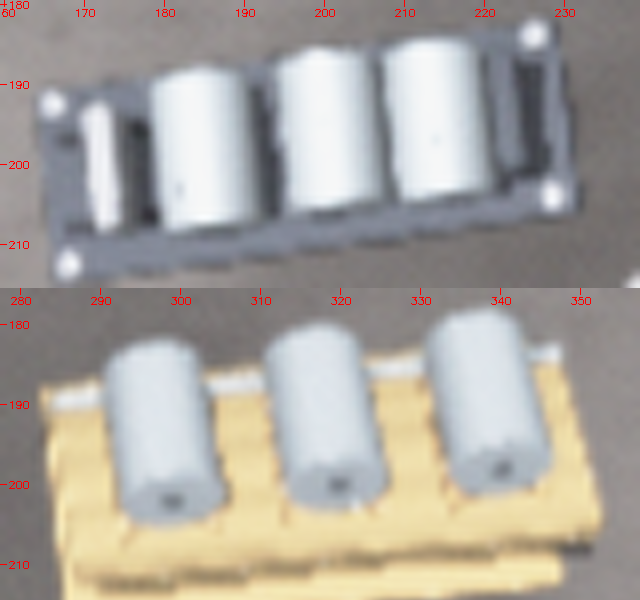

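```bash
cat >> h.py <<'E'
from scipy.optimize import minimize
def cyl(im,c,ax,r=.02,L=.06):
    ax=ax/np.linalg.norm(ax);u=np.cross(ax,[0,0,1]);u/=np.linalg.norm(u);v=np.cross(ax,u)
    a=np.linspace(0,2*np.pi,40,endpoint=False)[:,None]
    P=np.vstack([c+s*ax*L/2+r*(np.cos(a)*u+np.sin(a)*v) for s in(-1,1)])
    return cv2.convexHull(proj(im,P).astype(np.float32)).reshape(-1,2)
def render(polys,win,S=8):
    c0,c1,r0,r1=win;m=np.zeros(((r1-r0)*S,(c1-c0)*S),np.uint8)
    for p in polys: cv2.fillConvexPoly(m,np.round(((p+.5-[c0,r0])*S-.5)*16).astype(np.int32),255,shift=4)
    return cv2.resize(m,(c1-c0,r1-r0),interpolation=cv2.INTER_AREA)/255.
def fit(f,x0,steps):
    best=None
    for k in range(3):
        s=np.vstack([x0]+[x0+np.eye(len(x0))[i]*steps[i]*(1 if k%2==0 else -1) for i in range(len(x0))])
        b=minimize(f,x0,method="Nelder-Mead",options=dict(initial_simplex=s,maxiter=1500,xatol=1e-5,fatol=1e-4)); x0=b.x
    return b.x,b.fun
def mask(im,win,lo,hi):
    c0,c1,r0,r1=win
    return np.clip((im["image"][r0:r1,c0:c1].min(2).astype(float)-lo)/(hi-lo),0,1)
E
cat > fit1.py <<'E'
from h import *
ims=[ctrl.get_image("top") for _ in range(1)]
im=ims[0]
# rack
win=(286,352,172,212); M=mask(im,win,115,150)
A=np.radians(26)
def rp(x):
    y=x[2];e=np.array([np.cos(y),np.sin(y),0]);n=np.array([-np.sin(y),np.cos(y),0])
    ax=e*np.cos(A)-np.array([0,0,np.sin(A)])
    return [cyl(im,np.array([x[0],x[1],.088])+n*d,ax) for d in(-.062,0,.062)]
xr,fr=fit(lambda x:((render(rp(x),win)-M)**2).sum(),np.array([.525,-.2,.05]),[.01,.01,.05])
print("spare1 centre, yaw",xr,fr)
# row
win2=(177,222,182,212); M2=mask(im,win2,125,165)
def cp(x):
    y=x[0];ax=np.array([np.cos(y),np.sin(y),0]);return [cyl(im,np.array([x[1+2*i],x[2+2*i],.03]),ax) for i in range(3)]
xc,fc=fit(lambda x:((render(cp(x),win2)-M2)**2).sum(),np.array([.08,.54,.12,.535,.17,.53,.21]),[.05]+[.01]*6)
print("row",xc,fc)
cor=np.array([[164.5,191.4],[228.9,181.4],[231.8,206],[165.8,214.8]]);bed=[[.04,.1275],[.04,-.0875],[-.04,-.0875],[-.04,.1275]]
def pts(x): return [[x[0]+a*np.cos(x[2])-b*np.sin(x[2]),x[1]+a*np.sin(x[2])+b*np.cos(x[2]),.01] for a,b in bed]
xb,fb=fit(lambda x:((proj(im,pts(x))-cor)**2).sum(),np.array([.54,.16,.08]),[.01,.01,.05])
print("cradle",xb,fb,np.round(proj(im,pts(xb))-cor,1).tolist())
# row in cradle frame
c,s=np.cos(xb[2]),np.sin(xb[2])
for i in range(3):
    d=xc[1+2*i:3+2*i]-xb[:2];print(np.round([c*d[0]+s*d[1],-s*d[0]+c*d[1]],4))
a=[]
for w,ps in((( 160,240,178,216),cp(xc)+[proj(im,pts(xb)).astype(np.float32)]),((278,358,172,216),rp(xr))):
    b=crop(im,*w,8)
    for p in ps: cv2.polylines(b,[np.round((p+.5-[w[0],w[2]])*8).astype(int)],True,(0,0,255),1)
    a.append(b)
cv2.imwrite("pics/c2.png",np.vstack(a)[:600])
E
python3 fit1.py
```

```text
spare1 centre, yaw [ 0.52739743 -0.20287187  0.05944889] 959.3036169762023
row [0.11919167 0.54657614 0.1224418  0.54366877 0.16581273 0.53754435
 0.21654726] 66.66495674740484
cradle [0.54006791 0.15786531 0.1206369 ] 1.5348169561865057 [[-0.9, -0.5], [0.2, 0.3], [0.4, -0.1], [0.3, 0.3]]
[ 0.0022 -0.0359]
[0.0045 0.0075]
[0.0046 0.0586]
```

View pics/c2.png

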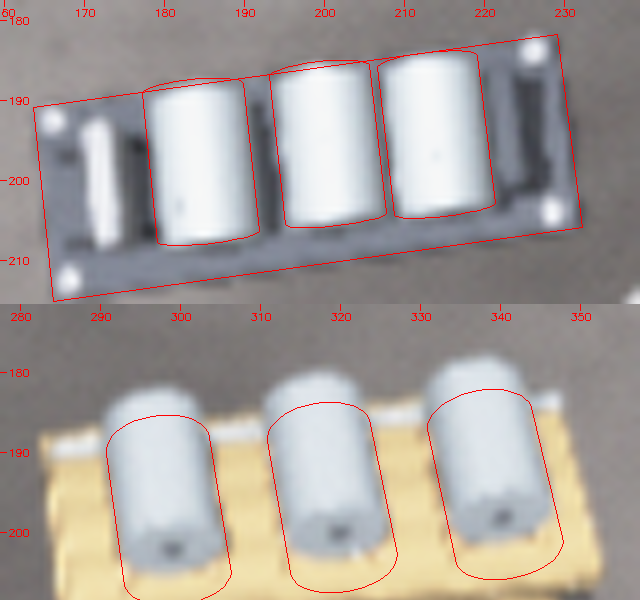

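```bash
python3 - <<'E'
from h import *
im=ctrl.get_image("top");g=im["image"]
print(g[172:208:2,318].tolist()); print(g[194,310:330].tolist()); print(g[197,176:196].min(1),g[182:212,200].min(1))
E
```

```text
[[121, 123, 128], [125, 126, 130], [125, 127, 129], [125, 124, 131], [176, 170, 169], [232, 227, 221], [235, 230, 223], [235, 230, 224], [235, 230, 223], [235, 230, 225], [236, 231, 224], [236, 231, 225], [235, 230, 224], [200, 193, 183], [187, 180, 171], [187, 181, 172], [182, 217, 230], [169, 221, 238]]
[[161, 212, 231], [145, 188, 214], [156, 163, 168], [191, 184, 175], [214, 207, 197], [223, 216, 208], [230, 224, 217], [236, 230, 224], [236, 231, 225], [234, 228, 223], [234, 228, 222], [231, 226, 218], [227, 220, 214], [215, 208, 198], [195, 186, 179], [159, 172, 177], [158, 203, 223], [161, 210, 230], [158, 210, 230], [162, 213, 231]]
[ 76  65  77 164 214 229 239 244 246 244 237 224 206 184 154 115  82  80
 125 174] [132 134 132 138 214 244 245 245 245 245 246 246 244 243 246 246 246 245
 245 245 245 244 242 219 120 113 128 130 117 106]
```

```bash
cat >> h.py <<'E'
from scipy.spatial.transform import Rotation as Ro, Slerp
def down(yaw,pitch=0):
    """tool y horizontal-ish at world angle yaw (rad); pitch deg>0: tool y dips down that much"""
    e=np.array([np.cos(yaw),np.sin(yaw),0]);p=np.radians(pitch)
    y=e*np.cos(p)-np.array([0,0,np.sin(p)]); z=-e*np.sin(p)-np.array([0,0,np.cos(p)])
    return Ro.from_matrix(np.c_[np.cross(y,z),y,z])
def plan(wps,opening=1):
    """wps: list of (pos, Rotation, nrows); prints rows from measured pose"""
    o=ctrl.get_obs();p=np.array(o["tool_pos"],float);q=Ro.from_rotvec(o["tool_rot"])
    print("now",np.round(p,4),np.round(q.as_rotvec(),3),"t",round(float(o["t"]),2),"open",np.round(o["opening"],4))
    for P,Q,n in wps:
        P=np.array(P,float);d=(q.inv()*Q).as_rotvec()
        print("-- rows",n,"mm/row",round(np.linalg.norm(P-p)/n*1000,1),"deg/row",round(np.degrees(np.linalg.norm(d))/n,1))
        p0=p.copy();q0=q
        for k in range(1,n+1):
            T=p0+(P-p0)*k/n;D=q0*Ro.from_rotvec(d*k/n)
            s=np.round(q.inv().apply(T-p),4);r=np.round(np.degrees((q.inv()*D).as_rotvec()),1)
            print(f"{opening},"+",".join("%g"%v for v in np.r_[s,r])+",")
            p=p+q.apply(s);q=q*Ro.from_rotvec(np.radians(r))
E
cat > fit2.py <<'E'
from h import *
A=np.radians(26)
def rackfit(im,idx=(-1,0,1),x0=(.55,-.2,.08),win=(286,352,172,212)):
    c0,c1,r0,r1=win;g=im["image"][r0:r1,c0:c1].astype(float)
    M=np.clip((g[...,0]-g[...,2]+60)/60,0,1)*np.clip((g.min(2)-125)/60,0,1)
    def rp(x):
        y=x[2];e=np.array([np.cos(y),np.sin(y),0]);n=np.array([-np.sin(y),np.cos(y),0]);ax=e*np.cos(A)-np.array([0,0,np.sin(A)])
        return [cyl(im,np.array([x[0],x[1],.088])+n*d*.062,ax) for d in idx]
    x,f=fit(lambda x:((render(rp(x),win)-M)**2).sum(),np.array(x0),[.01,.01,.05]);return x,f,rp(x)
if __name__=="__main__":
    im=ctrl.get_image("top");x,f,ps=rackfit(im);print(x,f)
    w=(278,358,172,216);b=crop(im,*w,8)
    for p in ps: cv2.polylines(b,[np.round((p+.5-[w[0],w[2]])*8).astype(int)],True,(0,0,255),1)
    cv2.imwrite("pics/c3.png",b)
    yc=.1206
    plan([((.42,-.42,.23),down(-.6),6),((.52,-.05,.2),down(-.1),7),((.525,.284,.12),down(yc),6),((.525,.284,.022),down(yc),3)],0)
E
python3 fit2.py
```

```text
[ 0.53943748 -0.20081051  0.08123927] 92.44941673768636
now [ 0.1599 -0.6042  0.2313] [ 3.115  0.405 -0.   ] t 1.0 open 0.0855
-- rows 6 mm/row 53.1 deg/row 6.8
0,0.0498,-0.0186,0.0002,0,0,-6.8,
0,0.0516,-0.0125,0.0002,0,0,-6.8,
0,0.0527,-0.0064,0.0003,0,0,-6.8,
0,0.0531,-0.0001,0.0002,0,0,-6.8,
0,0.0528,0.0062,0.0002,-0,0,-6.8,
0,0.0516,0.0124,0.0002,-0,0,-6.8,
-- rows 7 mm/row 54.9 deg/row 4.1
0,0.0517,-0.018,0.0043,-0,0,-4.1,
0,0.0528,-0.0143,0.0043,-0,0,-4.1,
0,0.0538,-0.0105,0.0043,-0,0,-4.1,
0,0.0543,-0.0066,0.0042,-0,0,-4.1,
0,0.0547,-0.0028,0.0043,-0,0,-4.1,
0,0.0548,0.0012,0.0043,-0,0,-4.1,
0,0.0545,0.0052,0.0043,-0,0,-4,
-- rows 6 mm/row 57.2 deg/row 2.1
0,0.0555,-0.0048,0.0133,-0,0,-2.1,
0,0.0556,-0.0027,0.0134,-0,0,-2.1,
0,0.0556,-0.0007,0.0133,-0,0,-2.1,
0,0.0557,0.0013,0.0133,-0,0,-2.2,
0,0.0555,0.0035,0.0134,-0,0,-2.1,
0,0.0554,0.0055,0.0133,-0,0,-2.1,
-- rows 3 mm/row 32.7 deg/row 0.0
0,0,0,0.0327,-0,0,0,
0,0,0,0.0326,-0,0,0,
0,0,0,0.0327,-0,0,0,
```

View pics/c3.png

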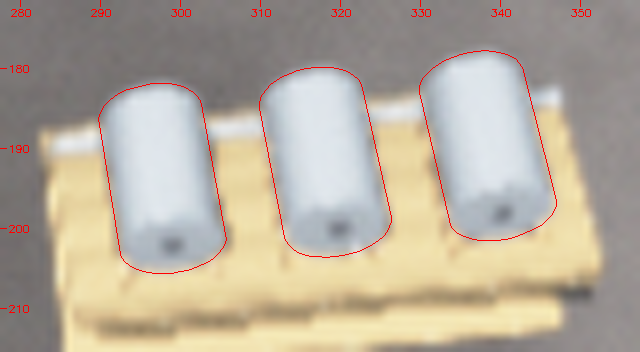

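The outlines fit the rack blanks well, at (298,192), (320,190) and (340,188) px. Moving to the stop with the gripper shut.

```bash
python3 -m jog '[0,0.05,-0.018,0,0,0,-7, 0,0.052,-0.012,0,0,0,-7, 0,0.053,-0.006,0,0,0,-7, 0,0.053,0,0,0,0,-7, 0,0.053,0.006,0,0,0,-7, 0,0.052,0.012,0,0,0,-6, 0,0.052,-0.018,0.004,0,0,-4, 0,0.053,-0.014,0.004,0,0,-4, 0,0.054,-0.010,0.004,0,0,-4, 0,0.054,-0.007,0.004,0,0,-4]' 40
python3 -m jog '[0,0.055,-0.003,0.004,0,0,-4, 0,0.055,0.001,0.004,0,0,-4, 0,0.055,0.005,0.004,0,0,-4, 0,0.055,-0.005,0.013,0,0,-2, 0,0.055,-0.003,0.013,0,0,-2, 0,0.055,-0.001,0.013,0,0,-2, 0,0.055,0.001,0.013,0,0,-2, 0,0.055,0.003,0.013,0,0,-2, 0,0.055,0.005,0.013,0,0,-2, 0,0,0,0,0,0,0]'
python3 - <<'E'
from h import *
plan([((.525,.284,.022),down(.1206),3)],0)
im=ctrl.get_image("top");cv2.imwrite("pics/p1.png",crop(im,150,240,170,226,8))
E
```

```text
t: 2.25
tool_pos: [0.4776, -0.2048, 0.2154]
tool_rot: [2.542, 1.845, 0.001]
contact_force: [0.2, 0.2, -0.1]
opening: 0.0004
t: 3.5
tool_pos: [0.5261, 0.2864, 0.1238]
tool_rot: [-2.099, -2.335, 0.003]
contact_force: [0.3, -0.1, -0.0]
opening: 0.0
now [0.5261 0.2864 0.1238] [-2.099 -2.335  0.003] t 3.5 open 0.0
-- rows 3 mm/row 33.9 deg/row 0.3
0,-0.0008,-0.0004,0.0339,-0,0,-0.3,
0,-0.0007,-0.0003,0.034,-0.1,0,-0.2,
0,-0.0008,-0.0005,0.0339,-0,0,-0.3,
```

View pics/p1.png

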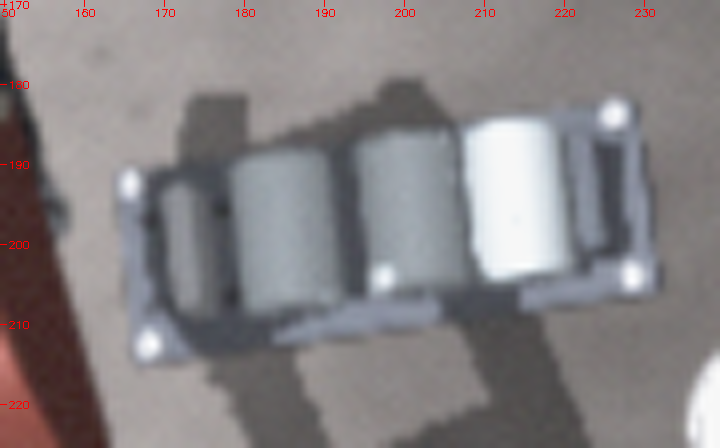

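```bash
python3 -m jog '[0,-0.001,0,0.034,0,0,-0.3, 0,0,-0.001,0.034,0,0,-0.3, 0,-0.001,0,0.031,0,0,-0.2, 0,-0.008,0,0,0,0,0, 0,-0.008,0,0,0,0,0, 0,-0.008,0,0,0,0,0, 0,-0.006,0,0,0,0,0, 0,-0.004,0,0,0,0,0, 0,0,0,0,0,0,0]'
python3 -m jog '[0,-0.003,0,0,0,0,0, 0,-0.002,0,0,0,0,0, 0,-0.001,0,0,0,0,0]'
python3 - <<'E'
from h import *
o=ctrl.get_obs();d=np.array(o["tool_pos"][:2])-[.5401,.1579];c,s=np.cos(.1206),np.sin(.1206);print(c*d[0]+s*d[1],-s*d[0]+c*d[1])
E
```

```text
t: 4.68
tool_pos: [0.531, 0.2476, 0.0279]
tool_rot: [-2.091, -2.345, -0.003]
contact_force: [-2.6, 2.8, -2.2]
opening: 0.0002
t: 5.05
tool_pos: [0.5316, 0.2426, 0.0279]
tool_rot: [-2.089, -2.345, -0.004]
contact_force: [-3.7, 7.0, 0.1]
opening: -0.0003
0.0018022705927031157 0.0851151993880169
```

```bash
python3 -m jog '[0,-0.002,0,0,0,0,0, 0,0,0,0,0,0,0]'
python3 -m jog '[0,-0.001,0,0,0,0,0, 0,0,0,0,0,0,0]'
python3 -m jog '[0,-0.001,0,0,0,0,0, 0,0,0,0,0,0,0]'
python3 -m jog '[0,-0.001,0,0,0,0,0, 0,0,0,0,0,0,0]'
```

```text
t: 5.3
tool_pos: [0.5317, 0.2422, 0.028]
tool_rot: [-2.088, -2.343, -0.008]
contact_force: [-3.6, 10.9, -0.3]
opening: -0.0002
t: 5.55
tool_pos: [0.5317, 0.2421, 0.028]
tool_rot: [-2.088, -2.342, -0.01]
contact_force: [-3.8, 14.0, -1.7]
opening: 0.0002
t: 5.8
tool_pos: [0.5317, 0.242, 0.028]
tool_rot: [-2.087, -2.341, -0.012]
contact_force: [-2.9, 17.6, -1.5]
opening: 0.0003
t: 6.05
tool_pos: [0.5317, 0.2419, 0.028]
tool_rot: [-2.086, -2.34, -0.014]
contact_force: [-3.2, 21.3, -3.3]
opening: 0.0005
```

The row is tight: the force rises while the position holds. Backing off, then fitting the row from an unobstructed view.

```bash
python3 -m jog '[0,0.02,0,0,0,0,0, 0,0.005,0,-0.05,0,0,0, 1,0,0,-0.06,0,0,0, 1,0,0,-0.06,0,0,0, 1,-0.04,0,-0.03,0,0,0, 1,-0.06,0,0,0,0,0, 1,-0.06,0,0,0,0,0, 1,-0.06,0,0,0,0,0, 1,-0.06,0,0,0,0,0, 1,-0.06,0,0,0,0,0]'
python3 -m jog '[1,-0.06,0,0,0,0,0, 1,-0.06,0,0,0,0,0, 1,-0.05,0,0,0,0,0, 1,0,0,0,0,0,0]'
cat > fit3.py <<'E'
from h import *
im=ctrl.get_image("top")
win2=(170,226,180,214); M2=mask(im,win2,130,200)
g=im["image"][180:214,170:226].min(2)
def model(x):
    y=x[2];e=np.array([np.cos(y),np.sin(y),0]);n=np.array([-np.sin(y),np.cos(y),0]);c=np.array([x[0],x[1],.03])
    return [cyl(im,c+n*d+e*x[3+i],e) for i,d in enumerate((-.04,0,.04))]
W=np.ones(M2.shape);W[:,:11]=0 # ignore the stop columns
x,f=fit(lambda x:(W*(render(model(x),win2)-M2)**2).sum(),np.array([.54,.158,.12,0,0,0]),[.008,.008,.03,.004,.004,.004])
print(x,f)
w=(160,240,178,216);b=crop(im,*w,10)
for p in model(x): cv2.polylines(b,[np.round((p+.5-[w[0],w[2]])*10).astype(int)],True,(0,0,255),1)
cv2.imwrite("pics/p2.png",b)
print(x[0]+np.mean(x[3:])*np.cos(x[2]),x[1]+np.mean(x[3:])*np.sin(x[2]))
E
python3 fit3.py
```

```text
t: 7.3
tool_pos: [0.5686, -0.079, 0.2282]
tool_rot: [2.088, 2.343, -0.0]
contact_force: [0.2, -0.4, 0.1]
opening: 0.085
t: 7.8
tool_pos: [0.5877, -0.2492, 0.2276]
tool_rot: [2.093, 2.339, -0.003]
contact_force: [0.1, 1.1, 0.6]
opening: 0.0855
[ 5.41831676e-01  1.65510114e-01  6.30838918e-02  2.17056593e-03
  2.08300338e-03 -1.67511839e-04] 96.61635360026364
0.5431909863629469 0.16559597835096018
```

View pics/p2.png

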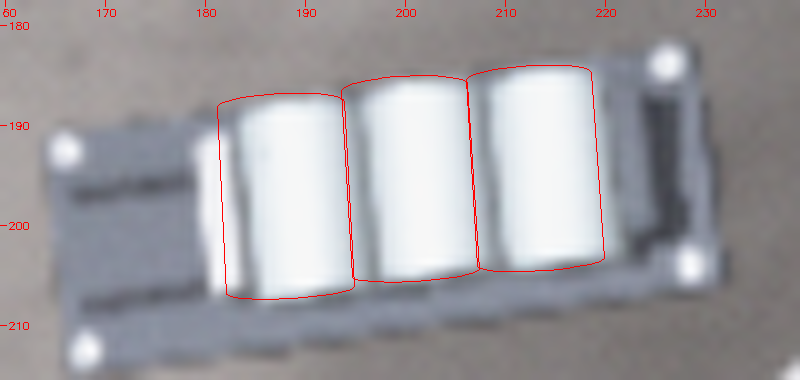

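The fit is biased. The dim strip is the right flank of each blank, so blank 0 really spans about columns 208–222. I'll use the four bed bolts and edge-aware shading instead.

```bash
cat > fit4.py <<'E'
from h import *
im=ctrl.get_image("top");g=im["image"].min(2).astype(float)
B=[]
for u,v in((166,192.7),(168.3,212.5),(226.2,183.9),(228.5,204.1)):
    c,r=int(round(u)),int(round(v));s=g[r-3:r+4,c-3:c+4];w=np.clip(s-160,0,None)
    yy,xx=np.mgrid[r-3:r+4,c-3:c+4];B.append([(w*xx).sum()/w.sum(),(w*yy).sum()/w.sum()])
B=np.array(B);print(np.round(B,2).tolist())
def loc(x,P): return [[x[0]+a*np.cos(x[2])-b*np.sin(x[2]),x[1]+a*np.sin(x[2])+b*np.cos(x[2]),z] for a,b,z in P]
def P(x): return loc(x,[(x[3],.02+x[4],.011),(-x[3],.02+x[4],.011),(x[3],.02-x[4],.011),(-x[3],.02-x[4],.011)])
x,f=fit(lambda x:((proj(im,P(x))-B)**2).sum(),np.array([.54,.158,.12,.032,.1]),[.01,.01,.03,.005,.005])
print("cradle from bolts",np.round(x,4),f)
K=-R(im["rvec"]).T@np.array(im["tvec"]).ravel();print("cam",K)
# profile across the row through mid
for d in range(-75,90,3):
    u,v=proj(im,loc(x,[(0,d/1000,.03)]))[0];print(d,[int(k) for k in cv2.getRectSubPix(im["image"],(1,1),(float(u),float(v)))[0,0]],end=" ")
print()
for y in(-.04,0,.04):
    print([int(cv2.getRectSubPix(im["image"],(1,1),tuple(float(k) for k in proj(im,loc(x,[(d/1000,y+.004,.05)]))[0]))[0,0].min()) for d in range(-44,46,2)])
E
python3 fit4.py
```

```text
[[165.95, 192.51], [168.09, 212.56], [226.19, 183.9], [228.63, 203.95]]
cradle from bolts [0.5405 0.1594 0.1229 0.0331 0.0987] 0.0179917380086089
cam [ 0.36288072 -0.03328915  1.22706284]
-75 [80, 72, 70] -72 [94, 85, 82] -69 [134, 121, 115] -66 [153, 139, 132] -63 [155, 141, 136] -60 [143, 136, 131] -57 [186, 176, 169] -54 [213, 206, 197] -51 [231, 225, 218] -48 [240, 236, 231] -45 [245, 243, 240] -42 [247, 246, 244] -39 [247, 246, 246] -36 [247, 247, 246] -33 [246, 245, 243] -30 [244, 241, 237] -27 [236, 231, 226] -24 [216, 211, 202] -21 [167, 159, 151] -18 [173, 165, 156] -15 [204, 194, 184] -12 [225, 218, 211] -9 [237, 232, 225] -6 [243, 239, 235] -3 [246, 244, 242] 0 [247, 247, 245] 3 [247, 247, 246] 6 [247, 246, 244] 9 [244, 243, 239] 12 [240, 237, 231] 15 [229, 224, 216] 18 [202, 192, 184] 21 [165, 157, 151] 24 [193, 184, 176] 27 [218, 210, 201] 30 [231, 224, 217] 33 [240, 237, 231] 36 [245, 244, 240] 39 [247, 246, 245] 42 [247, 247, 247] 45 [247, 246, 246] 48 [246, 244, 242] 51 [242, 239, 235] 54 [233, 228, 220] 57 [201, 194, 186] 60 [165, 157, 154] 63 [215, 208, 206] 66 [243, 240, 239] 69 [243, 241, 240] 72 [233, 227, 226] 75 [176, 164, 159] 78 [158, 142, 137] 81 [156, 141, 137] 84 [156, 143, 137] 87 [157, 142, 136] 
[126, 136, 137, 135, 131, 149, 179, 219, 241, 245, 245, 245, 245, 245, 245, 245, 245, 245, 245, 245, 245, 244, 244, 243, 243, 243, 242, 242, 242, 242, 242, 242, 242, 241, 240, 233, 211, 179, 142, 135, 130, 129, 128, 127, 129]
[131, 135, 135, 127, 115, 117, 140, 195, 225, 243, 244, 245, 245, 245, 244, 244, 244, 244, 244, 243, 243, 243, 243, 243, 243, 243, 243, 242, 242, 242, 242, 242, 242, 242, 241, 238, 233, 209, 182, 154, 142, 138, 139, 139, 138]
[133, 135, 138, 136, 133, 130, 158, 199, 225, 239, 242, 243, 244, 243, 243, 243, 243, 243, 242, 243, 243, 242, 242, 242, 242, 242, 242, 242, 241, 241, 240, 240, 240, 240, 240, 237, 226, 201, 175, 150, 150, 151, 150, 152, 151]
```

```bash
cat >> h.py <<'E'
YR=.0812; S1=np.array([.5394,-.2008,.088]); YC=.1229; C=np.array([.5405,.1594,0])
def spare(i): return S1+(i-1)*.062*np.array([-np.sin(YR),np.cos(YR),0])
def crad(x,y,z): return C+[x*np.cos(YC)-y*np.sin(YC),x*np.sin(YC)+y*np.cos(YC),z]
def atool(c,Q,t): return c+Q.as_matrix()[:,2]*t   # TCP t beyond centre c along tool z
E
python3 - <<'E'
from h import *
Q=down(YR,26);c=spare(2)
plan([(atool(c,Q,-.09),Q,4),(atool(c,Q,.0),Q,3)])
E
```

```text
now [ 0.5878 -0.2457  0.2272] [ 2.09   2.344 -0.   ] t 7.9 open 0.0857
-- rows 4 mm/row 31.3 deg/row 6.5
1,0.0277,-0.0004,0.0146,6.5,0.1,0.5,
1,0.0277,0.0011,0.0145,6.5,0.1,0.4,
1,0.0277,0.0024,0.0144,6.5,0.2,0.5,
1,0.0276,0.0039,0.0142,6.5,0.1,0.5,
-- rows 3 mm/row 30.0 deg/row 0.0
1,-0,-0,0.03,0,-0,-0,
1,-0,-0,0.03,0,-0,-0,
1,-0,-0,0.03,0,-0,-0,
```

```bash
python3 -m jog '[1,0.0277,0,0.0146,6.5,0.1,0.5, 1,0.0277,0.001,0.0145,6.5,0.1,0.4, 1,0.0277,0.0024,0.0144,6.5,0.2,0.5, 1,0.0277,0.004,0.0142,6.5,0.1,0.5, 1,0,0,0.03,0,0,0, 1,0,0,0.02,0,0,0, 1,0,0,0,0,0,0]'
python3 - <<'E'
from h import *
Q=down(YR,26);c=spare(2)
plan([(atool(c,Q,.018),Q,2)])
im=ctrl.get_image("top")
w=(278,358,160,216);b=crop(im,*w,8);cv2.imwrite("pics/p3.png",b)
E
```

```text
t: 8.78
tool_pos: [0.5505, -0.1359, 0.1221]
tool_rot: [-1.891, -2.054, 0.475]
contact_force: [0.3, -1.0, 0.9]
opening: 0.0853
now [ 0.5505 -0.1359  0.1221] [-1.891 -2.054  0.475] t 8.78 open 0.0853
-- rows 2 mm/row 27.9 deg/row 0.1
1,-0.0009,0.0002,0.0279,-0.1,-0,0,
1,-0.0009,0.0001,0.0279,-0.1,-0.1,0.1,
```

View pics/p3.png

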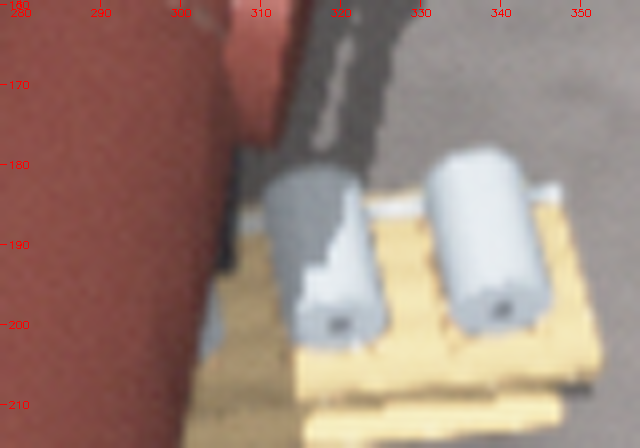

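The arm hides blank 2, so I'll go on by feel: descend slowly, then close gently.

```bash
python3 -m jog '[1,-0.001,0,0.025,-0.1,0,0, 1,-0.001,0,0.02,-0.1,-0.1,0, 1,0,0,0.01,0,0,0, 1,0,0,0,0,0,0]'
python3 -m jog '[0.55,0,0,0,0,0,0, 0.55,0,0,0,0,0,0, 0.55,0,0,0,0,0,0, 0.55,0,0,0,0,0,0]' 40
```

```text
t: 9.32
tool_pos: [0.5276, -0.1406, 0.0732]
tool_rot: [-1.896, -2.058, 0.473]
contact_force: [0.3, -0.8, -0.3]
opening: 0.0857
t: 9.82
tool_pos: [0.5267, -0.1415, 0.0771]
tool_rot: [-1.894, -2.054, 0.48]
contact_force: [-11.2, -1.3, 13.3]
opening: 0.0592
```

```bash
python3 -m jog '[0.5,0,-0.002,-0.002,0,0,0, 0.5,0,-0.002,-0.002,0,0,0]' 60
python3 -m jog '[0.5,0,0,-0.015,0,0,0, 0.5,0,0,-0.03,0,0,0, 0.5,0,0,-0.05,0,0,0, 0.5,0,0,0,0,0,0]'
python3 - <<'E'
from h import *
Q=down(YC);c=crad(-.0005,.02,.0646)
plan([(c+[0,-.1,.11],Q,4),(c+[0,0,.06],Q,3)],.5)
E
```

```text
t: 10.07
tool_pos: [0.5268, -0.1408, 0.0792]
tool_rot: [-1.897, -2.06, 0.471]
contact_force: [-0.4, 0.1, -0.9]
opening: 0.0591
t: 10.58
tool_pos: [0.572, -0.138, 0.1702]
tool_rot: [-1.904, -2.067, 0.467]
contact_force: [0.7, 0.1, -1.6]
opening: 0.0591
now [ 0.572  -0.138   0.1702] [-1.904 -2.067  0.467] t 10.57 open 0.0591
-- rows 4 mm/row 55.0 deg/row 6.3
0.5,0.0548,-0.0042,0.0005,-6.3,-0.1,-0.6,
0.5,0.0549,-0.0037,-0,-6.3,-0,-0.5,
0.5,0.0549,-0.0032,-0.0004,-6.3,-0.1,-0.6,
0.5,0.0549,-0.0026,-0.0008,-6.3,-0,-0.6,
-- rows 3 mm/row 37.3 deg/row 0.0
0.5,0.0331,0.0041,0.0167,0,-0,0,
0.5,0.033,0.0041,0.0166,0,-0,0,
0.5,0.0331,0.0041,0.0167,0,-0,0,
```

```bash
python3 -m jog '[0.5,0.0548,-0.0042,0.0005,-6.3,-0.1,-0.6, 0.5,0.0549,-0.0037,0,-6.3,0,-0.5, 0.5,0.0549,-0.0032,-0.0004,-6.3,-0.1,-0.6, 0.5,0.0549,-0.0026,-0.0008,-6.3,0,-0.6, 0.5,0.033,0.004,0.0167,0,0,0, 0.5,0.033,0.004,0.0167,0,0,0, 0.5,0.033,0.004,0.0167,0,0,0, 0.5,0,0,0,0,0,0]'
python3 - <<'E'
from h import *
Q=down(YC);c=crad(-.0005,.02,.0646)
plan([(c+[0,0,.02-.0113],Q,3)],.5)
a=[]
for n,w in(("top",(160,240,160,220)),("scene",(150,240,190,255))):
    im=ctrl.get_image(n);a.append(cv2.resize(crop(im,*w,8),(400,300) if 0 else (560,300)))
cv2.imwrite("pics/p4.png",np.vstack(a))
E
```

```text
t: 11.58
tool_pos: [0.5303, 0.1812, 0.1175]
tool_rot: [-2.069, -2.346, 0.013]
contact_force: [0.3, -1.4, -1.7]
opening: 0.0591
now [0.5303 0.1812 0.1175] [-2.069 -2.346  0.013] t 11.57 open 0.0591
-- rows 3 mm/row 14.9 deg/row 0.3
0.5,-0.0011,0.0025,0.0147,-0.3,-0.1,0,
0.5,-0.001,0.0025,0.0147,-0.3,-0.1,0.1,
0.5,-0.001,0.0024,0.0147,-0.3,-0.1,0,
```

View pics/p4.png

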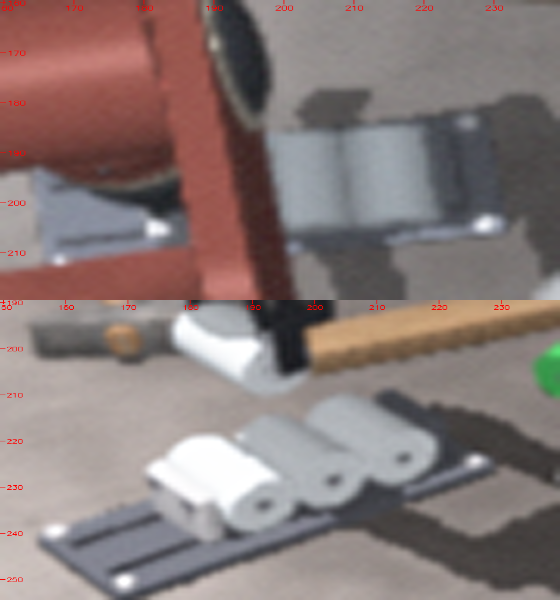

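```bash
python3 -m jog '[0.5,-0.0013,0.0025,0.019,-0.3,-0.1,0, 0.5,-0.0012,0.0025,0.019,-0.3,-0.1,0, 0.5,-0.0012,0.0024,0.018,-0.3,-0.1,0, 0.5,0,0,0.003,0,0,0, 0.5,0,0,0,0,0,0]'
for i in 1; do python3 -m jog '[0.5,0,0,0.002,0,0,0, 0.5,0,0,0,0,0,0]'; done
python3 -m jog '[0.5,0,0,0.002,0,0,0, 0.5,0,0,0,0,0,0]'
python3 -m jog '[0.5,0,0,0.0015,0,0,0, 0.5,0,0,0,0,0,0]'
```

```text
t: 12.3
tool_pos: [0.5406, 0.1766, 0.0618]
tool_rot: [2.08, 2.349, 0.007]
contact_force: [0.0, 0.1, -2.3]
opening: 0.0593
t: 12.55
tool_pos: [0.5405, 0.1772, 0.0598]
tool_rot: [2.079, 2.35, 0.007]
contact_force: [-0.5, 0.1, -1.9]
opening: 0.0589
t: 12.8
tool_pos: [0.54, 0.1772, 0.057]
tool_rot: [2.079, 2.35, 0.006]
contact_force: [-0.0, -0.4, -1.8]
opening: 0.0589
t: 13.05
tool_pos: [0.5401, 0.1772, 0.0554]
tool_rot: [2.079, 2.35, 0.006]
contact_force: [-0.0, -0.3, -1.3]
opening: 0.0589
```

```bash
python3 -m jog '[0.5,0.0015,-0.002,0.0015,0,0,0, 0.5,0,0,0,0,0,0]'
python3 -m jog '[0.5,0,0,0.0015,0,0,0, 0.5,0,0,0,0,0,0]'
python3 -m jog '[0.5,0,0,0.0015,0,0,0, 0.5,0,0,0,0,0,0]'
```

```text
t: 13.3
tool_pos: [0.5377, 0.1785, 0.0539]
tool_rot: [2.079, 2.351, 0.006]
contact_force: [-0.0, -0.1, -1.1]
opening: 0.0589
t: 13.55
tool_pos: [0.5384, 0.1784, 0.0535]
tool_rot: [2.079, 2.35, 0.006]
contact_force: [-2.2, -1.2, 4.2]
opening: 0.0591
t: 13.8
tool_pos: [0.5388, 0.1784, 0.0533]
tool_rot: [2.078, 2.35, 0.006]
contact_force: [-5.3, -2.1, 12.1]
opening: 0.0589
```

```bash
python3 -m jog '[0.5,0,-0.001,-0.0017,0,0,0, 0.75,0,0,0,0,0,0, 1,0,0,0,0,0,0, 1,0,0,0,0,0,0, 1,0,0,-0.03,0,0,0, 1,0,0,-0.06,0,0,0, 1,0,0,-0.06,0,0,0, 1,-0.06,0,0,0,0,0, 1,-0.06,0,0,0,0,0, 1,-0.06,0,0,0,0,0]'
python3 -m jog '[1,-0.06,0,0,0,0,0, 1,-0.06,0,0,0,0,0, 1,-0.03,0,0,0,0,0, 1,0,0,0,0,0,0]'
cat > chk.py <<'E'
from h import *
import sys
a=[]
for n,w in(("top",(160,240,174,220)),("scene",(150,240,195,255))):
    im=ctrl.get_image(n);a.append(cv2.resize(crop(im,*w,8),(560,300)))
    b=im["image"]
    if n=="top":
        for y,z in((-.04,.05),(0,.05),(.04,.05),(-.02,.0846),(.02,.0846),(0,.1193)):
            print((y,z),[int(cv2.getRectSubPix(b,(1,1),tuple(float(k) for k in proj(im,crad(d/1000,y+.003,z))[0]))[0,0].min()) for d in range(-38,40,2)])
        for z in(.0646,.0993): print(z,[(d,int(cv2.getRectSubPix(b,(1,1),tuple(float(k) for k in proj(im,crad(.0,d/1000,z+.008))[0]))[0,0].min())) for d in range(-45,46,3)])
cv2.imwrite(sys.argv[1],np.vstack(a))
E
python3 chk.py pics/p5.png
python3 - <<'E'
from h import *
Q=down(YR,26);c=spare(1)+Q.as_matrix()[:,1]*-.003
plan([(atool(c,Q,-.07),Q,4),(atool(c,Q,.009),Q,3)])
E
```

```text
t: 15.05
tool_pos: [0.5583, -0.0019, 0.2031]
tool_rot: [2.078, 2.35, 0.007]
contact_force: [1.0, 0.4, -0.6]
opening: 0.0854
t: 15.55
tool_pos: [0.5764, -0.1512, 0.2025]
tool_rot: [2.083, 2.347, 0.006]
contact_force: [0.2, 1.2, -0.1]
opening: 0.0853
(-0.04, 0.05) [134, 128, 145, 174, 219, 240, 246, 246, 246, 246, 246, 245, 245, 245, 245, 245, 245, 245, 245, 245, 245, 245, 244, 244, 243, 243, 243, 243, 243, 243, 243, 242, 236, 216, 181, 141, 133, 128, 127]
(0, 0.05) [133, 127, 122, 130, 152, 153, 148, 141, 138, 138, 139, 138, 137, 138, 138, 138, 140, 143, 146, 147, 146, 146, 147, 148, 147, 145, 146, 146, 145, 146, 148, 149, 150, 152, 152, 151, 149, 147, 142]
(0.04, 0.05) [135, 133, 130, 155, 189, 223, 237, 240, 238, 237, 237, 238, 238, 239, 240, 240, 239, 237, 234, 231, 229, 230, 232, 234, 234, 235, 235, 237, 238, 239, 238, 235, 230, 217, 193, 173, 156, 155, 153]
(-0.02, 0.0846) [123, 140, 182, 202, 215, 217, 219, 220, 221, 221, 221, 221, 221, 222, 222, 222, 223, 223, 223, 223, 224, 225, 225, 225, 225, 226, 226, 226, 224, 216, 201, 176, 154, 141, 135, 133, 133, 135, 136]
(0.02, 0.0846)
[... 774 characters left out ...]
, 245), (-42, 242), (-39, 234), (-36, 224), (-33, 200), (-30, 155), (-27, 167), (-24, 198), (-21, 219), (-18, 231), (-15, 233), (-12, 185), (-9, 149), (-6, 146), (-3, 168), (0, 194), (3, 217), (6, 232), (9, 242), (12, 245), (15, 246), (18, 245), (21, 241), (24, 233), (27, 224), (30, 225), (33, 236), (36, 235), (39, 224), (42, 192), (45, 163)]
now [ 0.5763 -0.1489  0.2025] [2.08  2.351 0.006] t 15.65 open 0.0854
-- rows 4 mm/row 17.8 deg/row 6.6
1,-0.0121,-0.0038,0.0125,6.6,0.1,0.6,
1,-0.0121,-0.0022,0.0129,6.5,0.1,0.5,
1,-0.0121,-0.0006,0.013,6.6,0.2,0.6,
1,-0.0122,0.001,0.0129,6.6,0.1,0.6,
-- rows 3 mm/row 26.3 deg/row 0.0
1,0,0,0.0263,-0,-0,-0,
1,0,0,0.0264,-0,-0,-0,
1,0,0,0.0263,-0,-0,-0,
```

View pics/p5.png

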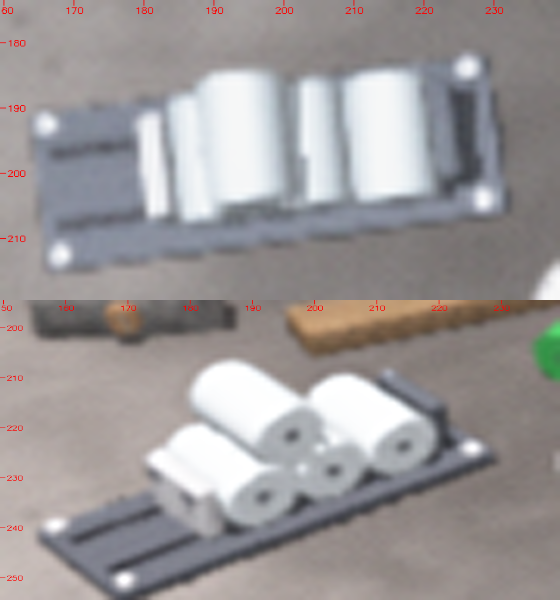

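Blank 2 is saddled cleanly in the +20 hollow, with its end about 2 mm off level. Next is spare 1.

```bash
python3 -m jog '[1,-0.0121,-0.004,0.0125,6.6,0.1,0.6, 1,-0.0121,-0.0022,0.0129,6.5,0.1,0.5, 1,-0.0121,-0.0006,0.013,6.6,0.2,0.6, 1,-0.0122,0.001,0.0129,6.6,0.1,0.6, 1,0,0,0.03,0,0,0, 1,0,0,0.02,0,0,0, 1,0,0,0,0,0,0]'
python3 - <<'E'
from h import *
Q=down(YR,26);c=spare(1)+Q.as_matrix()[:,1]*-.0035
plan([(atool(c,Q,.0105),Q,2)])
E
```

```text
t: 16.52
tool_pos: [0.544, -0.1994, 0.1062]
tool_rot: [-1.891, -2.054, 0.477]
contact_force: [-0.1, -0.1, -0.4]
opening: 0.0858
now [ 0.544  -0.1994  0.1062] [-1.891 -2.054  0.477] t 16.52 open 0.0858
-- rows 2 mm/row 14.5 deg/row 0.1
1,-0.0005,0.0002,0.0145,-0.1,-0,0,
1,-0.0005,0.0001,0.0144,-0.1,-0,0.1,
```

```bash
python3 -m jog '[1,-0.0005,0,0.0145,-0.1,0,0, 1,-0.0005,0,0.014,-0.1,0,0, 1,0,0,0,0,0,0]'
python3 -m jog '[0.55,0,0,0,0,0,0, 0.55,0,0,0,0,0,0, 0.55,0,0,0,0,0,0, 0.55,0,0,0,0,0,0]' 40
```

```text
t: 16.9
tool_pos: [0.5319, -0.2025, 0.0809]
tool_rot: [-1.896, -2.056, 0.473]
contact_force: [0.5, -0.3, 0.4]
opening: 0.0855
t: 17.4
tool_pos: [0.534, -0.2032, 0.0828]
tool_rot: [-1.899, -2.059, 0.471]
contact_force: [3.0, 0.2, 1.7]
opening: 0.0592
```

```bash
python3 -m jog '[0.5,0,0,-0.015,0,0,0, 0.5,0,0,-0.03,0,0,0, 0.5,0,0,-0.05,0,0,0, 0.5,0,0,0,0,0,0]' 60
python3 - <<'E'
from h import *
Q=down(YC);T=crad(-.001,-.0225,.0575)
plan([(T+[0,-.1,.12],Q,4),(T+[0,0,.055],Q,3)],.5)
E
```

```text
t: 17.9
tool_pos: [0.5778, -0.2001, 0.1726]
tool_rot: [-1.903, -2.064, 0.469]
contact_force: [0.5, 0.2, -1.8]
opening: 0.0592
now [ 0.5778 -0.2001  0.1726] [-1.903 -2.064  0.469] t 17.9 open 0.0592
-- rows 4 mm/row 59.9 deg/row 6.4
0.5,0.0598,-0.0042,0.0004,-6.3,-0.1,-0.6,
0.5,0.0598,-0.0037,-0.0002,-6.4,-0,-0.6,
0.5,0.0599,-0.0029,-0.0006,-6.3,-0.1,-0.6,
0.5,0.0599,-0.0023,-0.0009,-6.3,-0.1,-0.6,
-- rows 3 mm/row 39.8 deg/row 0.0
0.5,0.0331,0.0041,0.0216,-0,0,0,
0.5,0.0331,0.0042,0.0217,-0,0,0,
0.5,0.0331,0.0041,0.0216,-0,0,0,
```

```bash
python3 -m jog '[0.5,0.0598,-0.0042,0.0004,-6.3,-0.1,-0.6, 0.5,0.0598,-0.0037,0,-6.4,0,-0.6, 0.5,0.0599,-0.0029,-0.0006,-6.3,-0.1,-0.6, 0.5,0.0599,-0.0023,-0.0009,-6.3,-0.1,-0.6, 0.5,0.033,0.004,0.0216,0,0,0, 0.5,0.033,0.004,0.0217,0,0,0, 0.5,0.033,0.004,0.0216,0,0,0, 0.5,0,0,0,0,0,0]'
python3 - <<'E'
from h import *
Q=down(YC);T=crad(-.001,-.0225,.0575)
plan([(T+[0,0,.006],Q,3)],.5)
E
```

```text
t: 18.9
tool_pos: [0.5346, 0.1388, 0.1047]
tool_rot: [-2.068, -2.346, 0.016]
contact_force: [0.2, 0.2, -2.2]
opening: 0.0587
now [0.5346 0.1388 0.1047] [-2.068 -2.346  0.016] t 18.9 open 0.0587
-- rows 3 mm/row 14.0 deg/row 0.3
0.5,-0.001,0.0027,0.0137,-0.3,-0.1,0.1,
0.5,-0.0009,0.0026,0.0137,-0.3,-0,0,
0.5,-0.001,0.0025,0.0137,-0.4,-0.1,0.1,
```

```bash
python3 -m jog '[0.5,-0.001,0.0027,0.0135,-0.3,-0.1,0, 0.5,-0.001,0.0026,0.0135,-0.3,0,0, 0.5,-0.001,0.0025,0.0135,-0.4,-0.1,0, 0.5,0,0,0,0,0,0, 0.5,0,0,0,0,0,0]'
python3 - <<'E'
from h import *
plan([(crad(-.001,-.0225,.0595),down(YC),1)],.5)
E
```

```text
t: 19.52
tool_pos: [0.5464, 0.1354, 0.0684]
tool_rot: [2.077, 2.349, 0.011]
contact_force: [-0.5, -0.2, -1.1]
opening: 0.0589
now [0.5464 0.1354 0.0684] [2.077 2.349 0.011] t 19.52 open 0.0589
-- rows 1 mm/row 9.9 deg/row 0.5
0.5,0.002,-0.004,0.0088,0.5,-0,-0,
```

```bash
python3 -m jog '[0.5,0.001,-0.002,0.002,0.3,0,0, 0.5,0.001,-0.002,0.003,0.2,0,0, 0.5,0,0,0,0,0,0]'
python3 -m jog '[0.5,0,0,0.002,0,0,0, 0.5,0,0,0,0,0,0]'
python3 -m jog '[0.5,0,0,0.002,0,0,0, 0.5,0,0,0,0,0,0]'
```

```text
t: 19.9
tool_pos: [0.5418, 0.1371, 0.0631]
tool_rot: [2.08, 2.354, -0.0]
contact_force: [0.6, -0.6, -2.6]
opening: 0.059
t: 20.15
tool_pos: [0.542, 0.137, 0.0611]
tool_rot: [2.081, 2.354, 0.0]
contact_force: [0.4, -1.6, -1.9]
opening: 0.0588
t: 20.4
tool_pos: [0.5421, 0.137, 0.0593]
tool_rot: [2.081, 2.353, 0.001]
contact_force: [-0.3, -2.0, -1.0]
opening: 0.0587
```

```bash
python3 -m jog '[0.5,0,0,0.0015,0,0,0, 0.5,0,0,0,0,0,0]'
python3 -m jog '[0.5,0,0,0.0015,0,0,0, 0.5,0,0,0,0,0,0]'
```

```text
t: 20.65
tool_pos: [0.5424, 0.137, 0.0591]
tool_rot: [2.08, 2.353, 0.0]
contact_force: [-3.2, -2.6, 6.0]
opening: 0.0587
t: 20.9
tool_pos: [0.5426, 0.137, 0.059]
tool_rot: [2.08, 2.354, -0.0]
contact_force: [-6.3, -2.3, 14.3]
opening: 0.0589
```

```bash
python3 -m jog '[0.5,-0.0015,0,-0.003,0,0,0, 0.5,0,0,0,0,0,0]'
python3 -m jog '[0.5,0,0,0.0015,0,0,0, 0.5,0,0,0,0,0,0]'
python3 -m jog '[0.5,0,0,0.0015,0,0,0, 0.5,0,0,0,0,0,0]'
```

```text
t: 21.15
tool_pos: [0.5425, 0.1359, 0.0597]
tool_rot: [2.081, 2.353, 0.002]
contact_force: [-0.6, -0.0, 3.4]
opening: 0.0592
t: 21.4
tool_pos: [0.5428, 0.1361, 0.0595]
tool_rot: [-2.081, -2.354, -0.002]
contact_force: [-4.4, 0.5, 10.1]
opening: 0.0588
t: 21.65
tool_pos: [0.543, 0.1364, 0.0593]
tool_rot: [-2.081, -2.353, -0.002]
contact_force: [-7.4, 0.5, 17.0]
opening: 0.0591
```

```bash
python3 -m jog '[0.5,0.001,-0.001,-0.0025,0,0,0, 0.5,0,0,0,0,0,0]'
python3 -m jog '[0.75,0,0,0,0,0,0, 1,0,0,0,0,0,0, 1,0,0,0,0,0,0, 1,0,0,-0.03,0,0,0, 1,0,0,-0.06,0,0,0, 1,0,0,-0.06,0,0,0, 1,-0.06,0,0,0,0,0, 1,-0.06,0,0,0,0,0, 1,-0.06,0,0,0,0,0, 1,-0.06,0,0,0,0,0]'
python3 -m jog '[1,-0.06,0,0,0,0,0, 1,0,0,0,0,0,0]'
python3 chk.py pics/p6.png
python3 - <<'E'
from h import *
Q=down(YR,26);c=spare(0)+Q.as_matrix()[:,1]*-.0032+Q.as_matrix()[:,0]*.001
plan([(atool(c,Q,-.04),Q,4),(atool(c,Q,.0105),Q,2)])
E
```

```text
t: 21.9
tool_pos: [0.5414, 0.1368, 0.0591]
tool_rot: [2.081, 2.354, 0.002]
contact_force: [-0.7, 0.3, 5.3]
opening: 0.0589
t: 23.15
tool_pos: [0.5704, -0.1036, 0.2085]
tool_rot: [2.081, 2.354, 0.001]
contact_force: [0.1, -0.1, 0.1]
opening: 0.0857
t: 23.4
tool_pos: [0.5776, -0.165, 0.2082]
tool_rot: [-2.087, -2.348, 0.001]
contact_force: [-0.3, 0.5, 0.6]
opening: 0.0851
(-0.04, 0.05) [135, 126, 132, 142, 140, 138, 134, 137, 141, 143, 144, 146, 146, 147, 149, 150, 152, 153, 154, 153, 153, 152, 151, 152, 152, 153, 153, 153, 156, 158, 158, 159, 158, 155, 154, 153, 150, 143, 134]
(0, 0.05) [133, 126, 122, 129, 146, 150, 151, 147, 149, 150, 146, 143, 141, 144, 144, 140, 143, 147, 149, 151, 153, 154, 155, 156, 155, 153, 152, 151, 147, 145, 145, 148, 152, 156, 157, 156, 154, 149, 143]
(0.04, 0.05) [136, 132, 129, 153, 185, 215, 231, 236, 237, 238, 238, 238, 239, 240, 240, 241, 239, 236, 233, 231, 230, 230, 232, 234, 234, 235, 236, 237, 238, 238, 237, 235, 229, 217, 192, 173, 157, 155, 153]
(-0.02, 0.0846) [116, 113, 119, 157, 197, 232, 242, 245, 245, 245, 245, 244, 244, 244, 245, 245, 245, 
[... 898 characters left out ...]
, 148), (-42, 167), (-39, 195), (-36, 215), (-33, 230), (-30, 241), (-27, 245), (-24, 247), (-21, 246), (-18, 242), (-15, 234), (-12, 223), (-9, 199), (-6, 162), (-3, 169), (0, 194), (3, 216), (6, 232), (9, 242), (12, 245), (15, 246), (18, 245), (21, 242), (24, 234), (27, 225), (30, 226), (33, 235), (36, 231), (39, 223), (42, 195), (45, 164)]
now [ 0.5775 -0.1615  0.2081] [-2.081e+00 -2.351e+00 -1.000e-03] t 23.5 open 0.0855
-- rows 4 mm/row 32.6 deg/row 6.5
1,-0.024,-0.0076,0.0207,6.5,0.1,0.6,
1,-0.0241,-0.005,0.0213,6.5,0.1,0.5,
1,-0.0242,-0.0023,0.0217,6.5,0.1,0.6,
1,-0.0242,0.0005,0.0218,6.5,0.2,0.6,
-- rows 2 mm/row 25.2 deg/row 0.0
1,-0,-0,0.0252,-0,-0,-0,
1,-0.0001,-0,0.0253,-0,-0,-0,
```

View pics/p6.png

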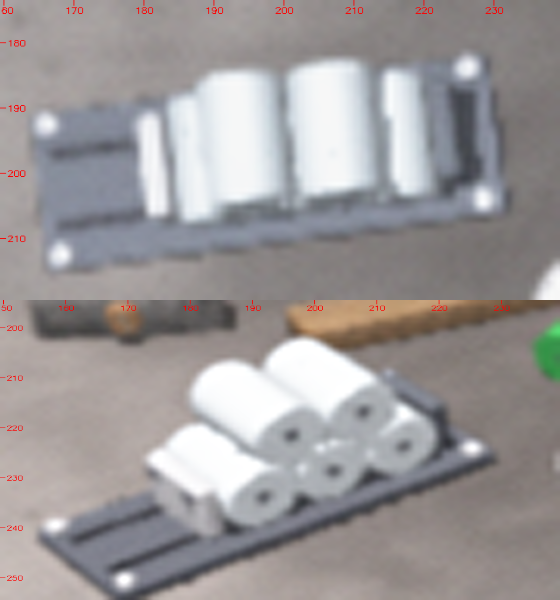

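Both second-layer blanks are saddled side by side. Now spare 0.

```bash
python3 -m jog '[1,-0.024,-0.0076,0.0207,6.5,0.1,0.6, 1,-0.0241,-0.005,0.0213,6.5,0.1,0.5, 1,-0.0242,-0.0023,0.0217,6.5,0.1,0.6, 1,-0.0242,0.0005,0.0218,6.5,0.2,0.6, 1,0,0,0.015,0,0,0, 1,0,0,0,0,0,0]'
python3 - <<'E'
from h import *
Q=down(YR,26);c=spare(0)+Q.as_matrix()[:,1]*-.0032+Q.as_matrix()[:,0]*.001
plan([(atool(c,Q,.0105),Q,2)])
E
```

```text
t: 24.25
tool_pos: [0.5519, -0.2589, 0.1111]
tool_rot: [-1.891, -2.056, 0.475]
contact_force: [0.4, 0.8, 0.7]
opening: 0.0852
now [ 0.5519 -0.2589  0.1111] [-1.891 -2.056  0.475] t 24.25 open 0.0852
-- rows 2 mm/row 17.4 deg/row 0.1
1,-0.0011,0,0.0173,-0,-0,0.1,
1,-0.001,0,0.0174,-0.1,-0,0,
```

```bash
python3 -m jog '[1,-0.001,0,0.017,0,0,0, 1,-0.001,0,0.017,-0.1,0,0, 1,0,0,0,0,0,0]'
python3 -m jog '[0.55,0,0,0,0,0,0, 0.55,0,0,0,0,0,0, 0.55,0,0,0,0,0,0, 0.55,0,0,0,0,0,0]' 40
python3 - <<'E'
from h import *
o=ctrl.get_obs();q=Ro.from_rotvec(o["tool_rot"]);print(q.inv().apply(spare(0)-np.array(o["tool_pos"])))
E
```

```text
t: 24.62
tool_pos: [0.5364, -0.2633, 0.0804]
tool_rot: [-1.893, -2.055, 0.474]
contact_force: [-0.1, 0.0, 0.4]
opening: 0.0854
t: 25.12
tool_pos: [0.539, -0.2644, 0.0827]
tool_rot: [-1.897, -2.059, 0.473]
contact_force: [2.2, -0.5, 2.7]
opening: 0.059
[ 0.00129653  0.00269148 -0.00723391]
```

```bash
python3 -m jog '[0.5,0,0,-0.015,0,0,0, 0.5,0,0,-0.04,0,0,0, 0.5,0,0,-0.06,0,0,0, 0.5,0,0,0,0,0,0]' 60
python3 - <<'E'
from h import *
Q=down(YC);T=crad(-.0005,-.0015,.0937)
plan([(T+[0,-.1,.09],Q,5),(T+[0,0,.05],Q,3)],.5)
E
```

```text
t: 25.62
tool_pos: [0.5923, -0.2608, 0.1919]
tool_rot: [-1.904, -2.066, 0.47]
contact_force: [0.4, 0.1, -1.3]
opening: 0.0586
now [ 0.5923 -0.2608  0.1919] [-1.904 -2.066  0.47 ] t 25.62 open 0.0586
-- rows 5 mm/row 64.6 deg/row 5.1
0.5,0.0644,-0.0041,0.0033,-5.1,-0,-0.5,
0.5,0.0644,-0.0038,0.003,-5,-0.1,-0.4,
0.5,0.0645,-0.0036,0.0025,-5.1,0,-0.5,
0.5,0.0644,-0.0032,0.0022,-5.1,-0,-0.5,
0.5,0.0645,-0.0028,0.0019,-5,-0.1,-0.4,
-- rows 3 mm/row 35.9 deg/row 0.0
0.5,0.0331,0.0041,0.0133,-0,0,-0,
0.5,0.0331,0.004,0.0133,-0,0,-0,
0.5,0.0331,0.0041,0.0134,-0,0,-0,
```

```bash
python3 -m jog '[0.5,0.06,-0.0041,0.002,-5.1,0,-0.5, 0.5,0.06,-0.0038,0.002,-5,-0.1,-0.4, 0.5,0.06,-0.0036,0.002,-5.1,0,-0.5, 0.5,0.06,-0.0032,0.002,-5.1,0,-0.5, 0.5,0.06,-0.0028,0.002,-5,-0.1,-0.4, 0.5,0.04,0.004,0.01,0,0,0, 0.5,0.04,0.004,0.01,0,0,0, 0.5,0.035,0.004,0.01,0,0,0, 0.5,0,0,0,0,0,0, 0.5,0,0,0,0,0,0]'
python3 - <<'E'
from h import *
Q=down(YC);T=crad(-.0005,-.0015,.0937)
plan([(T+[0,0,.02],Q,3)],.5)
E
```

```text
t: 26.88
tool_pos: [0.5368, 0.1521, 0.1516]
tool_rot: [-2.075, -2.344, 0.009]
contact_force: [0.7, -0.0, -2.1]
opening: 0.0588
now [0.5368 0.1521 0.1516] [-2.075 -2.344  0.009] t 26.88 open 0.0588
-- rows 3 mm/row 12.8 deg/row 0.2
0.5,0.0017,0.0015,0.0126,-0.2,-0.1,-0,
0.5,0.0017,0.0015,0.0127,-0.3,-0.1,-0.1,
0.5,0.0018,0.0014,0.0126,-0.2,-0.1,0,
```

```bash
python3 -m jog '[0.5,0.0017,0.0015,0.0126,-0.2,-0.1,0, 0.5,0.0017,0.0015,0.0127,-0.3,-0.1,-0.1, 0.5,0.0018,0.0014,0.0126,-0.2,-0.1,0, 0.5,0,0,0.008,0,0,0, 0.5,0,0,0,0,0,0, 0.5,0,0,0,0,0,0]'
python3 - <<'E'
from h import *
Q=down(YC);T=crad(-.0005,-.0015,.0937)
plan([(T+[0,0,.004],Q,1)],.5)
E
```

```text
t: 27.62
tool_pos: [0.5413, 0.1584, 0.1068]
tool_rot: [2.079, 2.353, 0.003]
contact_force: [-0.5, -1.2, -1.8]
opening: 0.0586
now [0.5413 0.1584 0.1068] [2.079 2.353 0.003] t 27.62 open 0.0586
-- rows 1 mm/row 9.2 deg/row 0.2
0.5,-0.0004,-0.0012,0.0091,0.2,-0,0,
```

```bash
python3 -m jog '[0.5,-0.0004,-0.0012,0.004,0.2,0,0, 0.5,0,0,0.004,0,0,0, 0.5,0,0,0,0,0,0, 0.5,0,0,0,0,0,0]'
python3 -m jog '[0.5,0,0,0.002,0,0,0, 0.5,0,0,0,0,0,0]'
python3 -m jog '[0.5,0,0,0.0015,0,0,0, 0.5,0,0,0,0,0,0]'
python3 -m jog '[0.5,0,0,0.001,0,0,0, 0.5,0,0,0,0,0,0]'
```

```text
t: 28.12
tool_pos: [0.5398, 0.1578, 0.0984]
tool_rot: [-2.08, -2.353, 0.002]
contact_force: [0.2, 0.9, -1.7]
opening: 0.0588
t: 28.38
tool_pos: [0.5397, 0.1578, 0.0963]
tool_rot: [-2.08, -2.353, 0.002]
contact_force: [-0.6, -0.2, -1.9]
opening: 0.059
t: 28.62
tool_pos: [0.5397, 0.1578, 0.0948]
tool_rot: [-2.08, -2.353, 0.002]
contact_force: [0.6, -0.2, -2.0]
opening: 0.0586
t: 28.88
tool_pos: [0.5399, 0.1578, 0.0941]
tool_rot: [-2.08, -2.353, 0.001]
contact_force: [0.9, 0.6, -1.0]
opening: 0.0585
```

```bash
python3 -m jog '[0.5,0,0,0.001,0,0,0, 0.5,0,0,0,0,0,0]'
python3 -m jog '[0.5,0,0,0.001,0,0,0, 0.5,0,0,0,0,0,0]'
```

```text
t: 29.12
tool_pos: [0.5404, 0.1579, 0.0939]
tool_rot: [-2.08, -2.354, 0.0]
contact_force: [0.0, -1.6, 3.6]
opening: 0.0588
t: 29.38
tool_pos: [0.5407, 0.1578, 0.0937]
tool_rot: [2.08, 2.354, 0.0]
contact_force: [-1.9, -1.6, 8.3]
opening: 0.059
```

```bash
python3 -m jog '[0.5,0,-0.0005,-0.001,0,0,0, 0.75,0,0,0,0,0,0, 1,0,0,0,0,0,0, 1,0,0,0,0,0,0, 1,0,0,-0.03,0,0,0, 1,0,0,-0.05,0,0,0, 1,0,0,-0.05,0,0,0, 1,-0.06,0,0,0,0,0, 1,-0.06,0,0,0,0,0, 1,-0.06,0,0,0,0,0]'
python3 -m jog '[1,-0.06,0,0,0,0,0, 1,-0.06,0,0,0,0,0, 1,-0.03,0,0,0,0,0, 1,0,0,0,0,0,0]'
python3 chk.py pics/p7.png | grep -v "0.05)"
python3 - <<'E'
from h import *
im=ctrl.get_image("top")
for t in("tin","offcut"): print(t,[(np.round(b["box"],1).tolist(),round(b["p"],2)) for b in ctrl.boxes_of(t,im)][:2])
E
```

```text
t: 30.62
tool_pos: [0.5616, -0.0223, 0.223]
tool_rot: [-2.079, -2.354, 0.001]
contact_force: [0.3, 0.5, 0.2]
opening: 0.0855
t: 31.12
tool_pos: [0.5798, -0.1716, 0.2224]
tool_rot: [-2.083, -2.349, 0.002]
contact_force: [0.5, 0.6, -0.0]
opening: 0.0855
(-0.02, 0.0846) [116, 111, 112, 120, 127, 130, 130, 131, 138, 140, 140, 141, 142, 143, 145, 148, 150, 149, 148, 147, 145, 145, 146, 147, 147, 148, 149, 152, 152, 152, 154, 154, 154, 153, 153, 152, 149, 145, 139]
(0.02, 0.0846) [110, 113, 119, 132, 168, 223, 235, 241, 238, 236, 234, 234, 235, 237, 238, 239, 240, 240, 241, 242, 242, 240, 237, 236, 235, 233, 233, 234, 236, 236, 236, 237, 238, 239, 224, 201, 169, 157, 151]
(0, 0.1193) [116, 115, 121, 138, 195, 227, 242, 244, 244, 244, 244, 244, 244, 244, 244, 245, 244, 244, 244, 244, 244, 244, 244, 244, 244, 244, 244, 244, 244, 243, 243, 243, 241, 236, 213, 185, 155, 151, 152]
0.0646 [(-45, 166), (-42, 148), (-39, 158), (-36, 186), (-33, 210), (-30, 225), (-27, 235), (-24, 234), (-21, 172), (-18, 140), (-15, 149), (-12, 174), (-9, 199), (-6, 218), (-3, 232), (0, 242), (3, 245), (6, 246), (9, 245), (12, 242), (15, 237), (18, 230), (21, 229), (24, 237), (27, 241), (30, 235), (33, 227), (36, 223), (39, 231), (42, 236), (45, 227)]
0.0993 [(-45, 148), (-42, 169), (-39, 197), (-36, 216), (-33, 229), (-30, 234), (-27, 189), (-24, 157), (-21, 145), (-18, 165), (-15, 193), (-12, 214), (-9, 229), (-6, 239), (-3, 245), (0, 247), (3, 246), (6, 243), (9, 237), (12, 228), (15, 224), (18, 235), (21, 240), (24, 234), (27, 225), (30, 226), (33, 235), (36, 232), (39, 224), (42, 194), (45, 164)]
tin [([249.5, 225.6, 22.0, 19.8], 0.65), ([197.7, 198.5, 65.5, 28.8], 0.58)]
offcut [([250.2, 156.2, 53.7, 17.3], 0.81)]
```

View pics/p7.png

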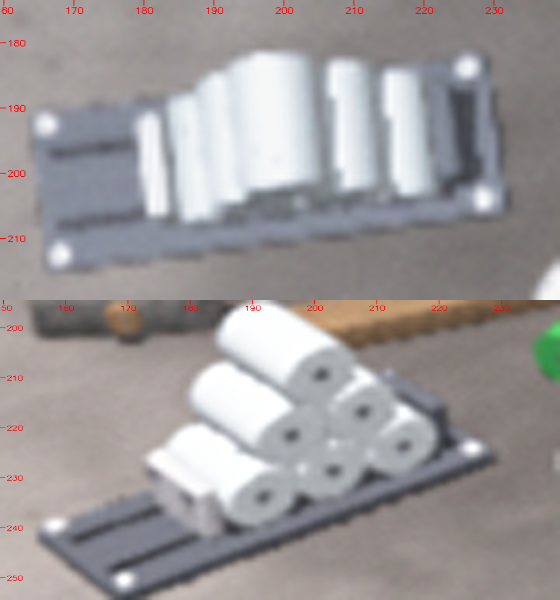

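The pyramid is complete and symmetric, with the ends level to about 2 mm. The tin and offcut haven't moved, so I'm handing in.

```bash
python3 -c "
from station import ctrl
print(ctrl.finish_job())"
```

```text
the job is handed in; nothing more can be done
None
```

The pyramid is built and the job is handed in at about 31 s on the robot's clock, with the gripper open and clear of everything.

- **Bottom row:** I pushed the stop in with the shut fingers until it stalled. The push force rose to about 21 N while the position held, so the three blanks are tight. The camera then showed the dividing lines between them about 40 mm apart.
- **Stacking:** I gripped each rack blank by its ends with the tool tilted 26°. I lowered each one in 1 to 2 mm steps until the force showed contact, eased off, and only then let go. The two second-layer blanks are in the hollows, and the third is on top.
- **Last checks:** The final pictures from both cameras show a symmetric, parallel 3-2-1 stack. The ends are level to about 2 mm, with the blank in the +20 mm hollow the most off. The tin and offcut were found within about 1.5 pixels (roughly 5 mm) of where they started, and nothing touched them.
- **Disagreements:**
  - My first outline fit of the closed row was about 6 mm out, so I used the cradle's corner bolts instead.
  - The rack blanks actually sat about 3 mm off my camera estimate. The first grasp therefore pressed at about 17 N until I corrected it.
  - The second blank touched down about 1.6 mm higher than predicted. A small sideways test and the later picture both showed it properly seated.

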